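# Hang the tall tumbler to drain

## Task

The tall blue tumbler standing mouth-down on the grey mat has just been rinsed. Hang it mouth-down on the empty leaning peg of the draining rack, lowering it over the peg until it is fully down before you let go, and leave it hanging there. Leave the short cup and the tumbler that already hangs on the rack alone.

Things in the scene. Friction and masses are not known exactly. Their poses are not given: they have to be found in the camera images.
- tumbler: Tall blue ceramic tumbler, straight, round, no handle, mouth-down on a 3 mm grey mat beside the short cup and a lidded spice jar (100 mm tall). Outer diameter 62 mm, inner 55, height 120, inside depth 114, base 6 mm, about 0.2 kg. Origin: centre of its inner floor, 114 mm above the mouth plane, 6 mm under the closed end. z: from mouth to closed end (up when mouth-down).
- peg_tip (a point): Top of the rounded tip, 135 mm above the counter, of the empty peg: smooth steel rod, 20 mm diameter, on a fixed grey rack (tray 160 x 260 mm). Axes are the rack's: z up, y along its long side. The peg leans 25 degrees, tip to -x (the robot's side); from tip to foot it runs (0.423, 0, -0.906), 130 mm. A tumbler fully down rests its inner floor on the tip, and may slide 20 mm aside.
- hung_tumbler: An identical tumbler already hanging loose on the rack's other peg, parallel to the empty one and 130 mm from it at the rack's -y. Same origin and axes as the tumbler. Leave it alone.
- short_cup: Short cup of the same blue ceramic, outer diameter 68 mm, height 70 mm, mouth-down on the mat. Origin: centre of its inner floor, 64 mm above its mouth plane; z up. Leave it alone.
Not all that is in view belongs to the job. What is shaped like the tumbler but red is not meant.

How it is judged:
By the outcome, as a careful person would: the job done as asked, in the order asked, and still so for the second after the job is handed in, with the robot touching nothing.
It also fails if it takes over 38 s, if anything falls off the work surface, if the arm or the gripper's body presses on something with over 40 N, if the wrist force passes 120 N, or if a joint passes its speed limit or range.

## Robot

A 6-joint arm with a two-finger parallel gripper is mounted at the origin on the work surface. World frame = base frame: x ahead of the robot, y to its left, z up, the work surface at z = 0. Lengths are in m, angles in degrees, forces in N, time in s.
With the tool pointing down it reaches from about 0.25 to 0.725 m from the base axis. Payload 9.7 kg.
Tool frame: the origin (TCP) lies midway between the tips of the shut fingers; the grasp point (between the pads) lies 19 mm behind it (bot.pinch_z is the distance from the TCP to the grasp point, in m); z points along the fingers, y is the line along which they close (so a half turn about z gives the same grasp; the last joint's range is limited). The gripper opens to 85 mm and grips with 20 to 120 N. Pads are 22 mm wide; open, the fingers measure 114 mm over their backs; the gripper's body (76 mm by 85 mm) begins 54 mm behind the grasp point. The pads swing forward as they close: fully open they stand 13 mm farther back than shut.
Start: joints at [73.682, 4.979, 10.078, 95.1, 0, 90], TCP at [0.155, 0.528, 0.231] pointing down, gripper open.
Joint ranges: [-179.16, 179.16], [-48.56, 103.87], [-65.8, 70.77], [-126.05, 130.52], [-82.76, 87.17], [-180, 180]. Speed limits (degrees/s): [127.2, 127.2, 147.25, 180, 180, 180].

## Interface

Orientations are given as [roll, pitch, yaw] about the fixed x, y, z axes, in that order (R = Rz(yaw) Ry(pitch) Rx(roll)).
In Python, from workcell import sensors, camera, ticket, bot gives the robot as it stands.
- The arm moves only by the shell command python3 -m handwheel 'ROWS' [FORCE]. ROWS is a JSON object of lists of equal length, an entry for each row: "gripper": the opening, from -1 (shut) to 1 (fully open); "slide": the shift along the tool's x, y, z in mm, a list of three; "yaw": the turn about the tool's z in rad. A call has 1 to 8 rows; each row shifts and turns the commanded pose from where the row before left it, along the tool's axes as they then stand; what a row does not reach is not made up. A row lasts 1/12 s, in which the tool goes at most 41.7 mm and 7.16 degrees, less where a joint would pass 70% of its speed; a pose out of reach is approached as far as the arm can. A call is refused whole if a number of a shift passes 41.7 or a number of a turn 0.125, either way. A call with a gripper value outside its range is refused whole. The fingers move at their own pace and stop on an object; FORCE is the grip in N (left out, the last holds). Time passes only in rows, so rows that do not move let the fingers close. It gives the time, the measured TCP pose, the force, the opening and the grip force at its end, in the units of the state.
- sensors.get_obs(): the state, without advancing time (a new reading comes with each control period).
- camera(name): name is "scene" or "side" or "wrist"; returns a dict with "img" (400x640x3 uint8, red, green, blue), "fx", "fy", "cx", "cy" (pixels), "dist" ([k1, k2, p1, p2, k3] as OpenCV has them; the pictures are not rectified), "R" (3x3) and "t" (3): a world point X has camera coordinates R X + t. Camera axes: x right, y down, z forward; pixel columns grow to the right and rows downward; lengths in m; the calibration is good to about 2 mm. A picture is of the moment at which its call begins. There is no depth.
- ticket.job_done(): hands the job in; it is judged then, once.
The state is a dict: "time": time; "q": joint angles; "qd": joint speeds; "joint_efforts": joint torques, N m; "ee_pos": TCP position; "tcp_rot": TCP orientation; "wrist_force": force on the tool from outside, world axes, zero at the start; "torque": the same for the moment, N m; "opening": finger opening in m; "grasp_force": force on a finger pad.
Only numpy, scipy, OpenCV 4.12 (cv2) and the standard library are available. Lean on these libraries where they do the work, as an engineer would, in place of code of your own. Each camera call takes 0.05 s, during which the arm holds its last target. There are 200 camera calls.

## Working session

There is one attempt and no reset: what is moved stays moved. The work goes in short steps, Python scripts to look and compute and a shell command to move; the robot and the scene stay as the last step left them, time stands still between calls to the robot, and variables do not carry over. Pictures are saved under pics/ and viewed, at most 10 in all, crops included, and the job is handed in when it is done.

```bash
mkdir -p pics; ls; python3 - <<'E'
from workcell import sensors,camera,bot
import cv2,pickle
o=sensors.get_obs();print(o)
d={}
for n in("scene","side","wrist"):
    c=camera(n);d[n]=c;cv2.imwrite(f"pics/{n}0.png",c["img"][:,:,::-1]);print(n,c["fx"],c["dist"],c["t"])
pickle.dump(d,open("c0.pkl","wb"));print(bot.pinch_z)
E
```

```text
pics
{'time': 0.0, 'q': array([7.36825854e+01, 5.01152230e+00, 1.00358371e+01, 9.51010289e+01,
       5.79336876e-04, 8.99994647e+01]), 'qd': array([ 0.03255039, -0.03190726,  0.02521664,  0.02414921, -0.12324685,
       -0.11656601]), 'joint_efforts': array([ 1.91016697e-03, -5.20393145e+01,  4.64798212e+01,  1.65253709e-02,
        1.09475138e-05, -2.13842503e-05]), 'ee_pos': array([0.15445932, 0.52762459, 0.23059142]), 'tcp_rot': array([-1.79923286e+02, -5.80053143e-04,  1.63683120e+02]), 'wrist_force': array([-0.8980188 , -0.09483442, -0.05124934]), 'torque': array([-0.05880395,  0.01124561, -0.05158683]), 'grasp_force': 0.0, 'opening': 0.08530547782984396}
scene 454.81230636310124 [-0.10093769  0.          0.          0.          0.        ] [-0.31609022 -0.1570362   1.55075371]
side 392.16437646994024 [-0.07131898  0.          0.          0.          0.        ] [-0.58363102  0.10252594  0.90424535]
wrist 322.7636455943926 [-0.01489829  0.          0.          0.          0.        ] [-0.54930868 -0.0373343   0.38002198]
0.0187
```

View pics/scene0.png

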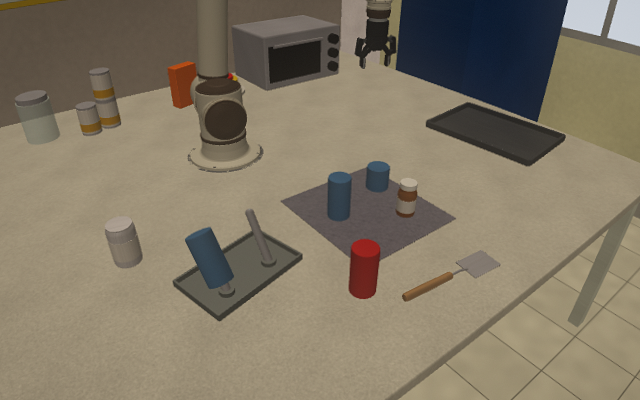

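View pics/side0.png

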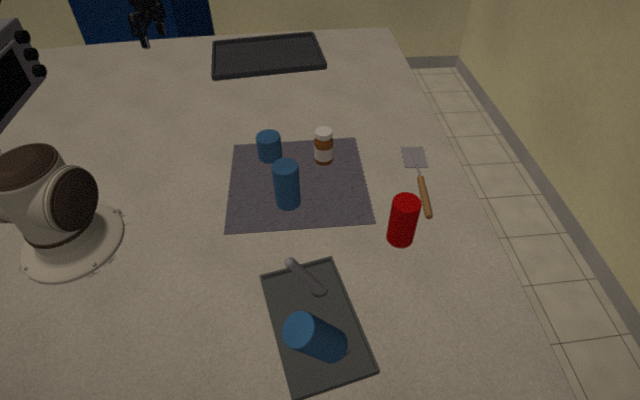

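The scene view shows four similar objects:
- tall blue cylinder on the mat (339,197)
- short blue cup (377,177)
- blue tumbler already hanging (210,258)
- red tumbler (364,269)

The tumbler at (339,197), which is (286,185) in the side view, fits: it is blue, tall and on the mat. The empty peg's tip is at about (250,212) in the scene view and (291,262) in the side view. I'll confirm in an enlarged crop.

```bash
python3 - <<'E'
import pickle,cv2,numpy as np
d=pickle.load(open("c0.pkl","rb"))
a=d["scene"]["img"][160:280,230:390];b=d["side"]["img"][150:300,225:345]
A=cv2.resize(a,None,fx=3,fy=3,interpolation=cv2.INTER_CUBIC)  # 480x360
B=cv2.resize(b,None,fx=2.6667,fy=2.6667,interpolation=cv2.INTER_CUBIC) #320x400
m=np.zeros((400,800,3),np.uint8);m[:360,:480]=A;m[:B.shape[0],480:480+B.shape[1]]=B[:,:320]
m=np.clip(m*1.5,0,255).astype(np.uint8)
cv2.imwrite("pics/crop1.png",m[:,:,::-1])
E
```

```text
(no output)
```

View pics/crop1.png

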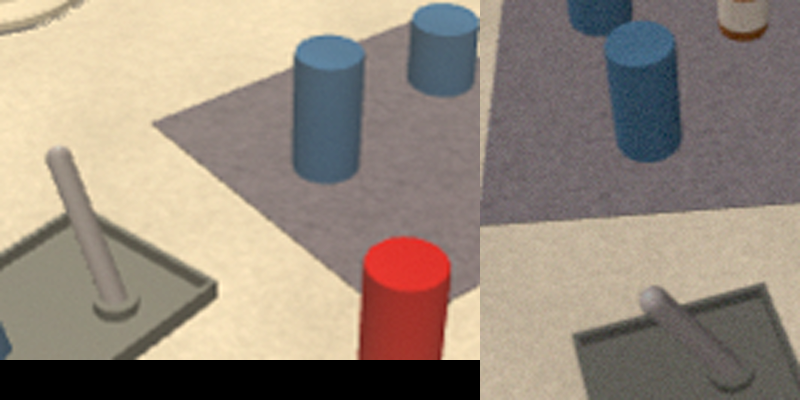

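The crop confirms the tall blue tumbler, with its top centre at about crop (329,52) scene and (641,44) side. The peg's rounded end is at (60,158) scene and (653,299) side, and its foot is at about (116,300) and (730,376).

```bash
cat > h.py <<'E'
import numpy as np,cv2
def ray(c,p):
    K=np.array([[c["fx"],0,c["cx"]],[0,c["fy"],c["cy"]],[0,0,1]])
    x=cv2.undistortPoints(np.array([[p]],float),K,np.array(c["dist"],float))[0,0]
    R=np.array(c["R"]);v=R.T@np.array([x[0],x[1],1]);return -R.T@np.array(c["t"]),v/np.linalg.norm(v)
def tri(*cp):
    A=0;b=0;L=[ray(c,p) for c,p in cp]
    for o,v in L:
        M=np.eye(3)-np.outer(v,v);A=A+M;b=b+M@o
    X=np.linalg.solve(A,b);return X,[np.linalg.norm((np.eye(3)-np.outer(v,v))@(X-o)) for o,v in L]
def plane(c,p,z):
    o,v=ray(c,p);return o+v*(z-o[2])/v[2]
def proj(c,X):
    K=np.array([[c["fx"],0,c["cx"]],[0,c["fy"],c["cy"]],[0,0,1]])
    return cv2.projectPoints(np.array(X,float).reshape(-1,1,3),cv2.Rodrigues(np.array(c["R"]))[0],np.array(c["t"],float),K,np.array(c["dist"],float))[0][:,0]
E
python3 - <<'E'
import pickle;from h import *
np.set_printoptions(precision=4,suppress=True)
d=pickle.load(open("c0.pkl","rb"));s,e=d["scene"],d["side"]
f=lambda U:(230+(U[0]+.5)/3-.5,160+(U[1]+.5)/3-.5)
g=lambda U:(225+(U[0]-480+.5)/2.6667-.5,150+(U[1]+.5)/2.6667-.5)
for n,a,b in(("tumtop",(329,52),(641,44)),("pegsph",(60,158),(653,299)),("foot",(116,300),(730,376))):
    print(n,*tri((s,f(a)),(e,g(b))))
for n,a,b in(("corR",(302,255),(332,258)),("corB",(220,318),(378,372)),("corL",(175,281),(296,397)),("jar",(408,183),(323,132)),("red",(365,248),(406,201)),("cup",(377.5,167),(268,136)),("hungtop",(201,236),(299,329))):
    print(n,*tri((s,a),(e,b)))
a=[plane(e,p,.01) for p in((332,258),(378,372),(262,275),(296,397))];print(a)
for i,j in((0,1),(2,3)): v=a[i]-a[j];print(np.degrees(np.arctan2(-v[0],v[1])))
E
```

```text
tumtop [0.5136 0.0799 0.1205] [np.float64(0.0014644566948513044), np.float64(0.0014644566948513725)]
pegsph [ 0.5163 -0.1886  0.1226] [np.float64(0.0009472327006393688), np.float64(0.0009472327006394861)]
foot [ 0.5676 -0.1801  0.0076] [np.float64(0.004149637598342044), np.float64(0.004149637598341971)]
corR [ 0.6034 -0.1057  0.0106] [np.float64(0.0023361367465439434), np.float64(0.0023361367465440045)]
corB [ 0.6596 -0.3549  0.004 ] [np.float64(0.002646027963357782), np.float64(0.0026460279633578328)]
corL [ 0.5133 -0.3899  0.0168] [np.float64(0.0014382697865973403), np.float64(0.0014382697865973225)]
jar [0.6147 0.2351 0.0962] [np.float64(0.0009889159510604012), np.float64(0.000988915951060445)]
red [ 0.7644 -0.0542  0.1164] [np.float64(0.0005321112297893679), np.float64(0.0005321112297893706)]
cup [0.4672 0.2665 0.0692] [np.float64(0.0005459031389527171), np.float64(0.0005459031389526466)]
hungtop [ 0.5271 -0.3172  0.1191] [np.float64(0.001927046610166155), np.float64(0.0019270466101662044)]
[array([ 0.6034, -0.1081,  0.01  ]), array([ 0.6586, -0.3598,  0.01  ]), array([ 0.4521, -0.1383,  0.01  ]), array([ 0.5131, -0.3892,  0.01  ])]
12.351114114450931
13.663974389602469
```

Estimates, in metres:
- Tumbler: axis (0.514, 0.080), top z ≈ 0.121.
- Peg: tip-sphere centre (0.516, -0.189, 0.123).
- Rack: yaw ≈ 13°.

The tool can't be tilted. I'll grip near the closed end with the closing line along the rack's y, so the tumbler can pivot between the pads as its rim slides along the peg.

```bash
python3 -m handwheel '{"gripper":[1,1,1,1,1,1,1,1],"slide":[[-23.5,-16.5,0],[-23.5,-16.5,0],[-23.5,-16.5,0],[-23.5,-16.5,0],[-23.5,-16.5,0],[-23.5,-16.5,0],[-23.5,-16.5,0],[-23.5,-16.5,0]],"yaw":[0,0,0,0,0,0,0,0]}'
python3 -m handwheel '{"gripper":[1,1,1,1,1,1,1,1],"slide":[[-23.5,-16.5,0],[-23.5,-16.5,0],[-23.5,-16.5,0],[-23.5,-16.5,0],[-23.5,-16.5,0],[-23.5,-16.5,0],[-23.5,-16.5,0],[-23.5,-16.5,0]],"yaw":[0,0,0,0,0,0,0,0]}'
python3 -m handwheel '{"gripper":[1,1,1,1,1,1],"slide":[[0,0,0],[0,0,0],[0,0,0],[0,0,0],[0,0,0],[0,0,0]],"yaw":[-0.1,-0.1,-0.1,-0.1,-0.11,0]}'
python3 -c "
from workcell import sensors;print(sensors.get_obs()['q'])"
```

```text
time: 0.82
ee_pos: [0.2984, 0.3471, 0.2311]
tcp_rot: [-180.0, -0.0, 163.7]
wrist_force: [0.3, -0.9, 0.1]
opening: 0.0853
grasp_force: 0.0
time: 1.48
ee_pos: [0.4418, 0.1675, 0.2312]
tcp_rot: [-180.0, -0.0, 163.7]
wrist_force: [-0.1, 0.9, 0.9]
opening: 0.0856
grasp_force: 0.0
time: 1.98
ee_pos: [0.4411, 0.1687, 0.2311]
tcp_rot: [-180.0, -0.0, -166.8]
wrist_force: [0.6, -0.6, -0.4]
opening: 0.0856
grasp_force: 0.0
[ 2.09320222e+01 -5.60064516e+00 -4.78657522e-01  9.51493456e+01
 -3.07560022e-04  7.75553183e+00]
```

```bash
python3 -m handwheel '{"gripper":[1,1,1,1,1,1,1],"slide":[[-10,-20,0],[-10,-20,0],[-10,-20,0],[-10,-20,0],[-10.8,-23,0],[0,0,0],[0,0,0]],"yaw":[0,0,0,0,0,0,0]}'
python3 - <<'E'
from workcell import camera;import cv2,pickle
from h import *
c=camera("wrist");pickle.dump(c,open("w1.pkl","wb"));cv2.imwrite("pics/w1.png",c["img"][:,:,::-1])
print(proj(c,[[.5136,.0799,.1205],[.5136,.0799,.0]]))
E
```

```text
time: 2.57
ee_pos: [0.514, 0.0789, 0.2307]
tcp_rot: [180.0, -0.1, -167.4]
wrist_force: [-0.2, -0.1, -0.0]
opening: 0.0854
grasp_force: 0.0
[[320.08554834 189.86599856]
 [319.74490972 160.26841921]]
```

View pics/w1.png

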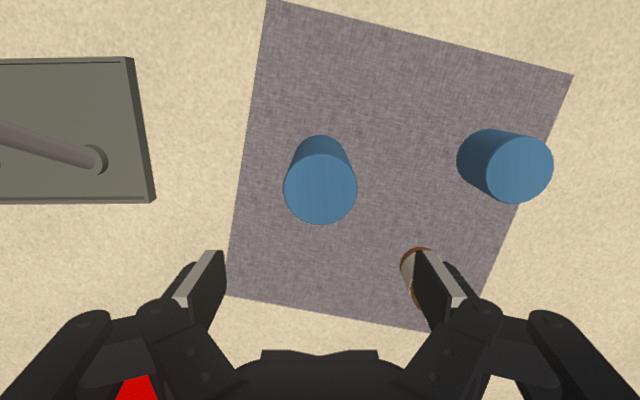

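The wrist view shows the tumbler's closed end centred at about (320,189), which matches the predicted (320,190). The cup (520,170) and jar (415,270) are clear of the fingers. The tray's right edge runs from (133,58) to (155,202). I'll descend and grip.

```bash
python3 -m handwheel '{"gripper":[1,1,1,1,1,1,1,1],"slide":[[0,1,26],[0,0,26],[0,0,26],[0,0,26],[0,0,26],[0,0,26],[0,0,5],[0,0,0]],"yaw":[0,0,0,0,0,0,0,0]}'
python3 -m handwheel '{"gripper":[0,0,0,0,0,0,0,0],"slide":[[0,0,0],[0,0,0],[0,0,0],[0,0,0],[0,0,0],[0,0,0],[0,0,0],[0,0,0]],"yaw":[0,0,0,0,0,0,0,0]}' 25
python3 - <<'E'
import pickle;from h import *
c=pickle.load(open("w1.pkl","rb"))
for z in(.005,.012):
    a,b=plane(c,(133,58),z),plane(c,(155,202),z);v=b-a;print(a,b,np.degrees(np.arctan2(v[1],v[0])))
print(plane(c,(97,160),.015))
E
```

```text
time: 3.28
ee_pos: [0.512, 0.0812, 0.069]
tcp_rot: [180.0, -0.2, -167.1]
wrist_force: [0.8, -0.3, 0.0]
opening: 0.0853
grasp_force: 0.0
time: 3.95
ee_pos: [0.5146, 0.0809, 0.0725]
tcp_rot: [-180.0, 0.2, -167.1]
wrist_force: [-1.5, -1.2, 8.0]
opening: 0.0624
grasp_force: 26.9
[ 0.44756367 -0.13871165  0.005     ] [ 0.60586508 -0.10387596  0.005     ] 12.410657389659724
[ 0.4474081  -0.13488951  0.012     ] [ 0.60270165 -0.10071573  0.012     ] 12.410657389659711
[ 0.56498459 -0.16776424  0.015     ]
```

```bash
python3 -m handwheel '{"gripper":[0,0,0,0,0,0,0,0],"slide":[[0,0,-15],[0,0,-22],[0,0,-25],[0,0,-25],[0,0,-25],[0,0,-25],[0,0,-23],[0,0,0]],"yaw":[0,0,0,0,0,0,0,0]}'
python3 -m handwheel '{"gripper":[0,0,0,0,0,0,0,0],"slide":[[4,-18,0],[5,-21,0],[5,-21,0],[5,-21,0],[5,-21,0],[4,-18,0],[0,0,0],[0,0,0]],"yaw":[0,0,0,0,0,0,0,0]}'
python3 - <<'E'
from workcell import camera;import cv2,pickle
from h import *
d={n:camera(n) for n in("scene","side","wrist")};pickle.dump(d,open("c1.pkl","wb"))
w=d["wrist"]["img"];s=cv2.resize(d["side"]["img"][225:345,240:400],(320,240),interpolation=2);e=cv2.resize(d["scene"]["img"][190:290,220:300],(320,400),interpolation=2)
m=np.zeros((600,800,3),np.uint8);m[:300,:480]=cv2.resize(w,(480,300));m[300:540,:320]=s;m[:400,480:]=e
cv2.imwrite("pics/c1.png",np.clip(m[:,:,::-1]*1.3,0,255).astype(np.uint8))
E
```

```text
time: 4.62
ee_pos: [0.5148, 0.081, 0.2358]
tcp_rot: [-180.0, 0.4, -167.1]
wrist_force: [0.6, 0.6, -1.1]
opening: 0.0621
grasp_force: 28.4
time: 5.28
ee_pos: [0.5129, -0.0431, 0.2299]
tcp_rot: [180.0, -0.0, -167.2]
wrist_force: [-0.2, 0.1, -1.9]
opening: 0.0622
grasp_force: 28.4
```

View pics/c1.png

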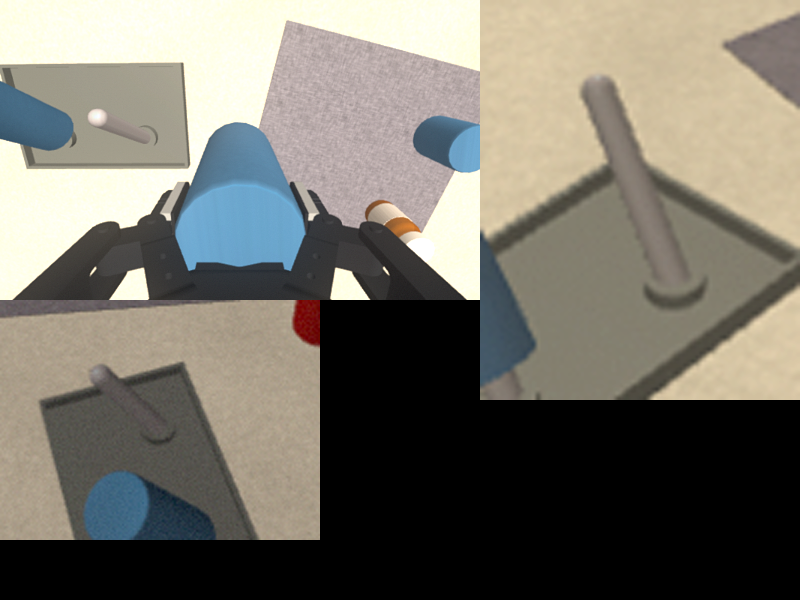

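The held tumbler is upright in the gripper. The peg's tip sphere is at wrist (129,157), side (290,262) and scene (250,213).

```bash
python3 - <<'E'
import pickle;from h import *
np.set_printoptions(precision=4,suppress=True)
d=pickle.load(open("c1.pkl","rb"));s,e,w=d["scene"],d["side"],d["wrist"]
S,E,W=(s,(249.7,212.5)),(e,(289.7,261.7)),(w,(129,157))
for k in((S,E,W),(S,W),(E,W),(S,E)):print(*tri(*k))
a=np.radians(12.6);u=np.array([np.cos(a)*.423,np.sin(a)*.423,-.906])
X=tri(S,E,W)[0]
for c in(s,e,w):print(proj(c,[X+u*t for t in(-.01,0,.06,.11)]))
E
```

```text
[ 0.5179 -0.191   0.1253] [np.float64(0.0022069003073543637), np.float64(0.0012011642809693017), np.float64(0.0015455679667511438)]
[ 0.5187 -0.1909  0.1257] [np.float64(0.0017612761635417036), np.float64(0.0017612761635416503)]
[ 0.5172 -0.1922  0.1265] [np.float64(0.0003967811626172077), np.float64(0.0003967811626174868)]
[ 0.5166 -0.1886  0.1224] [np.float64(0.0007385987552215642), np.float64(0.0007385987552215264)]
[[247.186  208.3952]
 [248.7468 212.3336]
 [257.9688 235.5378]
 [265.4637 254.3129]]
[[287.6756 259.06  ]
 [290.3058 261.4153]
 [305.0082 274.5615]
 [315.9984 284.3668]]
[[123.6404 154.1567]
 [131.2559 157.3808]
 [166.8578 172.4412]
 [187.6194 181.2147]]
```

```bash
python3 -m handwheel '{"gripper":[0,0,0,0,0,0,0,0],"slide":[[2,-18,0],[3,-22,0],[3,-22,0],[3,-22,0],[3,-22,0],[2,-20,0],[1,-19.5,0],[0,0,0]],"yaw":[0,0,0,0,0,0,0,0]}'
python3 -m handwheel '{"gripper":[0,0,0,0],"slide":[[0,0,0],[0,0,0],[0,0,0],[0,0,0]],"yaw":[0,0,0,0]}'
python3 - <<'E'
from workcell import sensors,camera
import numpy as np
for i in range(6):
    camera("wrist");o=sensors.get_obs();print(o["time"],o["ee_pos"],o["wrist_force"])
E
```

```text
time: 6.1
ee_pos: [0.5294, -0.1899, 0.2296]
tcp_rot: [-180.0, -0.0, -167.2]
wrist_force: [-0.3, 0.2, -1.7]
opening: 0.0625
grasp_force: 28.6
time: 6.43
ee_pos: [0.529, -0.1871, 0.2305]
tcp_rot: [-180.0, 0.0, -167.0]
wrist_force: [-0.2, 0.3, -2.9]
opening: 0.0627
grasp_force: 28.6
6.4833 [ 0.52897909 -0.18724909  0.23047321] [-0.95601587 -0.64654339 -2.06637666]
6.5333 [ 0.52898012 -0.18738983  0.23047683] [ 0.33976787  0.72605405 -1.82200494]
6.5833 [ 0.52896823 -0.18753207  0.23044907] [ 0.96525118  0.20784536 -2.11801458]
6.6333 [ 0.52895504 -0.18769366  0.23043871] [ 0.22425568  0.12325875 -1.7437166 ]
6.6833 [ 0.52892843 -0.18776819  0.23039128] [ 0.54269572  0.09284599 -2.15784189]
6.7333 [ 0.52893342 -0.18787192  0.23037578] [-0.32305583 -0.95676324 -2.69321052]
```

```bash
python3 -m handwheel '{"gripper":[0,0,0,0,0,0,0,0],"slide":[[0,0,10],[0,0,12],[0,0,12],[0,0,12],[0,0,12],[0,0,12],[0,0,10],[0,0,0]],"yaw":[0,0,0,0,0,0,0,0]}'
python3 - <<'E'
from workcell import camera;import cv2,pickle
from h import *
d={n:camera(n) for n in("scene","side")};pickle.dump(d,open("c2.pkl","wb"))
m=np.hstack([cv2.resize(d["scene"]["img"][120:320,160:360],(400,400),interpolation=2),cv2.resize(d["side"]["img"][180:380,200:400],(400,400),interpolation=2)])
cv2.imwrite("pics/c2.png",np.clip(m[:,:,::-1]*1.4,0,255).astype(np.uint8))
E
```

```text
time: 7.4
ee_pos: [0.528, -0.1878, 0.1475]
tcp_rot: [179.9, -0.2, -167.1]
wrist_force: [-0.5, -0.1, -2.6]
opening: 0.0623
grasp_force: 28.6
```

View pics/c2.png

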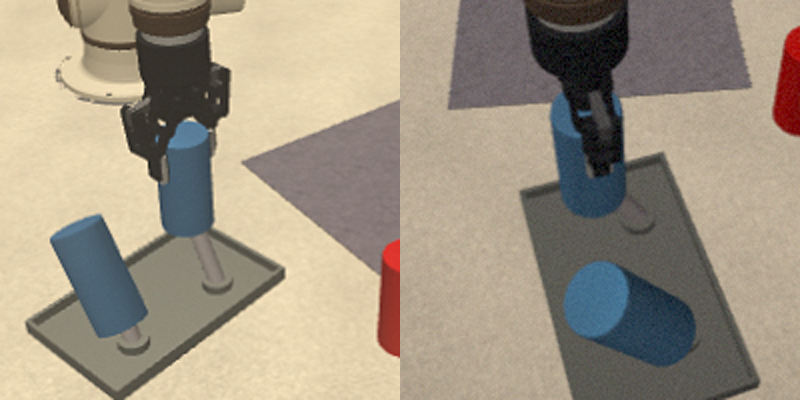

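Scene shows the tumbler's mouth around the peg, with the peg coming out below at (200,240), and the hung tumbler untouched. Next I'll lower it with a drift toward rack -x, so that the rim on the peg tilts it.

```bash
python3 -m handwheel '{"gripper":[0,0,0,0,0],"slide":[[1,0,7],[1,0,7],[1,0,7],[1,0,7],[0,0,0]],"yaw":[0,0,0,0,0]}'
python3 -m handwheel '{"gripper":[0,0,0,0],"slide":[[1,0,5],[1,0,5],[1,0,5],[0,0,0]],"yaw":[0,0,0,0]}'
```

```text
time: 7.92
ee_pos: [0.5248, -0.1888, 0.1208]
tcp_rot: [180.0, -0.0, -167.1]
wrist_force: [2.8, 1.3, -3.2]
opening: 0.0623
grasp_force: 27.8
time: 8.25
ee_pos: [0.5217, -0.1896, 0.1061]
tcp_rot: [180.0, -0.1, -167.1]
wrist_force: [3.7, 1.9, -2.9]
opening: 0.0624
grasp_force: 27.8
```

```bash
python3 -m handwheel '{"gripper":[0,0,0,0],"slide":[[1,0,4],[1,0,4],[0,0,3],[0,0,0]],"yaw":[0,0,0,0]}'
python3 - <<'E'
from workcell import camera;import cv2,pickle
from h import *
d={n:camera(n) for n in("scene","side")};pickle.dump(d,open("c3.pkl","wb"))
m=np.hstack([cv2.resize(d["scene"]["img"][120:320,160:360],(400,400),interpolation=2),cv2.resize(d["side"]["img"][180:380,200:400],(400,400),interpolation=2)])
cv2.imwrite("pics/c3.png",np.clip(m[:,:,::-1]*1.4,0,255).astype(np.uint8))
E
```

```text
time: 8.58
ee_pos: [0.5199, -0.19, 0.0954]
tcp_rot: [180.0, -0.0, -167.1]
wrist_force: [3.8, 2.0, -2.5]
opening: 0.062
grasp_force: 27.8
```

View pics/c3.png

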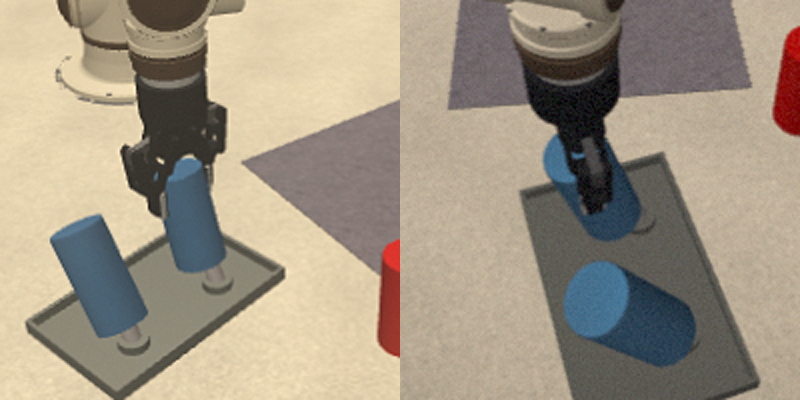

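The tumbler is tilting along the peg as intended and is nearly down. I'll feel for the floor in small steps.

```bash
python3 -m handwheel '{"gripper":[0,0,0],"slide":[[0,0,2],[0,0,2],[0,0,0]],"yaw":[0,0,0]}'; python3 -m handwheel '{"gripper":[0,0],"slide":[[0,0,2],[0,0,0]],"yaw":[0,0]}';python3 -m handwheel '{"gripper":[0,0],"slide":[[0,0,1.5],[0,0,0]],"yaw":[0,0]}'
```

```text
time: 8.93
ee_pos: [0.5203, -0.1901, 0.092]
tcp_rot: [-180.0, 0.0, -167.1]
wrist_force: [4.4, 1.1, -2.1]
opening: 0.0617
grasp_force: 27.7
time: 9.1
ee_pos: [0.5205, -0.1902, 0.0906]
tcp_rot: [-180.0, 0.0, -167.1]
wrist_force: [3.0, 0.9, 2.4]
opening: 0.0619
grasp_force: 27.5
time: 9.27
ee_pos: [0.5206, -0.1902, 0.0903]
tcp_rot: [-179.9, 0.1, -167.1]
wrist_force: [-0.5, 2.1, 10.1]
opening: 0.0625
grasp_force: 28.0
```

The upward force rises sharply at TCP z ≈ 0.0905 (about 0.089 was predicted), so the inner floor is on the tip. I'll release and rise.

```bash
python3 -m handwheel '{"gripper":[1,1,1,1,1,1,1,1],"slide":[[0,0,0],[0,0,0],[0,0,0],[0,0,0],[0,0,0],[0,0,0],[0,0,0],[0,0,0]],"yaw":[0,0,0,0,0,0,0,0]}'
python3 -m handwheel '{"gripper":[1,1,1,1,1,1,1,1],"slide":[[0,0,-8],[0,0,-15],[0,0,-20],[0,0,-22],[0,0,-22],[0,0,-22],[0,0,-20],[0,0,0]],"yaw":[0,0,0,0,0,0,0,0]}'
python3 - <<'E'
from workcell import camera;import cv2,pickle
from h import *
d={n:camera(n) for n in("scene","side")};pickle.dump(d,open("c4.pkl","wb"))
m=np.hstack([cv2.resize(d["scene"]["img"][120:320,160:360],(400,400),interpolation=2),cv2.resize(d["side"]["img"][180:380,200:400],(400,400),interpolation=2)])
cv2.imwrite("pics/c4.png",np.clip(m[:,:,::-1]*1.4,0,255).astype(np.uint8))
E
```

```text
time: 9.93
ee_pos: [0.5201, -0.1901, 0.0887]
tcp_rot: [180.0, -0.0, -167.1]
wrist_force: [-0.2, 0.2, 0.3]
opening: 0.0852
grasp_force: 0.0
time: 10.6
ee_pos: [0.5212, -0.1905, 0.2229]
tcp_rot: [-179.8, 0.3, -167.1]
wrist_force: [0.2, 0.5, 0.8]
opening: 0.0853
grasp_force: 0.0
```

View pics/c4.png

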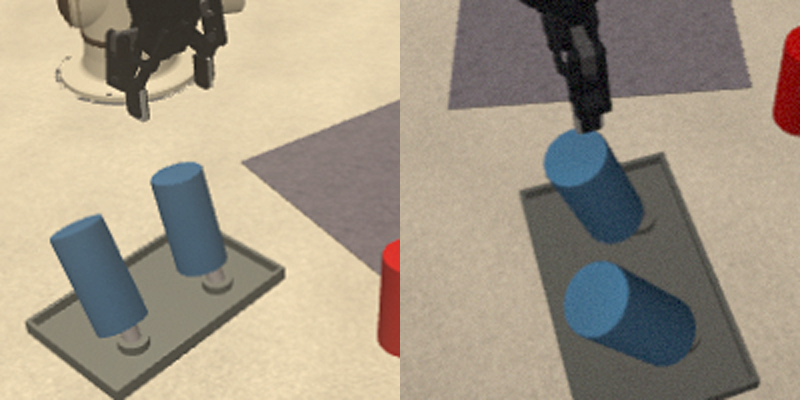

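The tumbler hangs on the peg, leaning much like the hung one and with a similar bit of stub showing below. The gripper is clear.

```bash
python3 -c "
from workcell import ticket;print(ticket.job_done())"
```

```text
the job is handed in; nothing more can be done
None
```

The tall blue tumbler hangs mouth-down on the empty peg, fully down before release; I handed the job in at about 10.7 s, with the short cup and the other tumbler untouched.

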